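# Move four drives to the new rack in reverse order

### The job

The new drive rack counts its bays from the other end, so move the four drives from the old rack into the empty one in reverse order: seen from the robot, the drive that stands leftmost in the old rack goes into the rightmost groove of the new one, the second from the left into the second from the right, and so on. Each drive must end standing upright, right down on the floor of its groove.

Things in the scene. Friction and masses are not known exactly. Their poses are not given: they have to be found in the camera images.
- drive_a_c (a point): Computer drive: bare aluminium carrier with a plain smooth top edge and a paper label on each face. Upright slab 100 long (its x) x 20 thick (its y, the way to grip it) x 76 high (z), about 0.18 kg. This point is its centre, 38 mm above its underside and 38 mm below its top. It starts in cradle bay_a of the old rack with its z up, its long side along the groove, within 6 mm of the groove's middle.
- drive_b_c (a point): Computer drive: grey plastic carrier with seven short black cooling slots across its top edge. Upright slab 100 long (its x) x 20 thick (its y, the way to grip it) x 76 high (z), about 0.18 kg. This point is its centre, 38 mm above its underside and 38 mm below its top. It starts in cradle bay_b of the old rack with its z up, its long side along the groove, within 6 mm of the groove's middle.
- drive_c_c (a point): Computer drive: aluminium carrier with a round steel cover on each face and three round dark screw heads along its top edge. Upright slab 100 long (its x) x 20 thick (its y, the way to grip it) x 76 high (z), about 0.18 kg. This point is its centre, 38 mm above its underside and 38 mm below its top. It starts in cradle bay_c of the old rack with its z up, its long side along the groove, within 6 mm of the groove's middle.
- drive_d_c (a point): Computer drive: steel carrier with two long black grooves running along its top edge. Upright slab 100 long (its x) x 20 thick (its y, the way to grip it) x 76 high (z), about 0.18 kg. This point is its centre, 38 mm above its underside and 38 mm below its top. It starts in cradle bay_d of the old rack with its z up, its long side along the groove, within 6 mm of the groove's middle.
- bay_a: Black plastic cradle fixed on the old rack, the one in which drive a stands at the start; the four cradles look alike and which stands where along the row varies. 128 (x) x 56 (y) x 28 high, origin under its centre, with one groove along x 30 mm wide, 116 long, its floor 4 mm above the origin; the side walls rise to 28 mm, the end lips to 16 mm.
- bay_b: Black plastic cradle fixed on the old rack, the one in which drive b stands at the start; the four cradles look alike and which stands where along the row varies. 128 (x) x 56 (y) x 28 high, origin under its centre, with one groove along x 30 mm wide, 116 long, its floor 4 mm above the origin; the side walls rise to 28 mm, the end lips to 16 mm.
- bay_c: Black plastic cradle fixed on the old rack, the one in which drive c stands at the start; the four cradles look alike and which stands where along the row varies. 128 (x) x 56 (y) x 28 high, origin under its centre, with one groove along x 30 mm wide, 116 long, its floor 4 mm above the origin; the side walls rise to 28 mm, the end lips to 16 mm.
- bay_d: Black plastic cradle fixed on the old rack, the one in which drive d stands at the start; the four cradles look alike and which stands where along the row varies. 128 (x) x 56 (y) x 28 high, origin under its centre, with one groove along x 30 mm wide, 116 long, its floor 4 mm above the origin; the side walls rise to 28 mm, the end lips to 16 mm.
- old_rack: Old rack: fixed steel base plate 140 (x) x 250 (y) x 4 mm, on which the four black cradles stand in a row along its y, at y = +90, +30, -30, -90 mm. Origin under its centre on the bench. It is turned up to 15 degrees either way from the robot's axes, so its +y end is the left end as seen from the robot. It may lie left or right of the new rack.
- new_rack: New rack, empty at the start: fixed grey tray 128 (x) x 250 (y), dark steel floor 8 mm above the origin, light grey ribs rising to 32 mm, end lips to 20 mm. Origin under its centre on the bench. Four grooves along its x, each 30 mm wide and 116 long, with their middles at x = 0, y = +90, +30, -30, -90 mm. Turned up to 15 degrees either way from the robot's axes, its +y end is the left end as seen from the robot.
There are look-alikes about, which are no part of the job. What is shaped like the part that bears drive_d_c but turquoise is not meant.

How it is judged:
At the end, for the whole second after the job is handed in: Each drive stands in the groove of the new rack that mirrors its starting place in the old rack: centre within 10 mm across and 15 mm along of the groove's middle, on the groove floor within 4 mm, tilted less than 0.12 rad, at rest (((y of bay_a in the frame of old_rack between 0.07 and 0.11 m and y of drive_a_c in the frame of new_rack between -0.1 and -0.08 m) or (y of bay_a in the frame of old_rack between 0.01 and 0.05 m and y of drive_a_c in the frame of new_rack between -0.04 and -0.02 m) or (y of bay_a in the frame of old_rack between -0.05 and -0.01 m and y of drive_a_c in the frame of new_rack between 0.02 and 0.04 m) or (y of bay_a in the frame of old_rack between -0.11 and -0.07 m and y of drive_a_c in the frame of new_rack between 0.08 and 0.1 m)) and x of drive_a_c in the frame of new_rack between -0.015 and 0.015 m and z of drive_a_c in the frame of new_rack between 0.042 and 0.05 m and angle between each of drive_a_c, drive_b_c, drive_c_c, drive_d_c's own z axis and vertical below 0.12 rad and linear speed of each of drive_a, drive_b, drive_c, drive_d below 0.02 m/s and angular speed of each of drive_a, drive_b, drive_c, drive_d below 0.2 rad/s and ((y of bay_b in the frame of old_rack between 0.07 and 0.11 m and y of drive_b_c in the frame of new_rack between -0.1 and -0.08 m) or (y of bay_b in the frame of old_rack between 0.01 and 0.05 m and y of drive_b_c in the frame of new_rack between -0.04 and -0.02 m) or (y of bay_b in the frame of old_rack between -0.05 and -0.01 m and y of drive_b_c in the frame of new_rack between 0.02 and 0.04 m) or (y of bay_b in the frame of old_rack between -0.11 and -0.07 m and y of drive_b_c in the frame of new_rack between 0.08 and 0.1 m)) and x of drive_b_c in the frame of new_rack between -0.015 and 0.015 m and z of drive_b_c in the frame of new_rack between 0.042 and 0.05 m and ((y of bay_c in the frame of old_rack between 0.07 and 0.11 m and y of drive_c_c in the frame of new_rack between -0.1 and -0.08 m) or (y of bay_c in the frame of old_rack between 0.01 and 0.05 m and y of drive_c_c in the frame of new_rack between -0.04 and -0.02 m) or (y of bay_c in the frame of old_rack between -0.05 and -0.01 m and y of drive_c_c in the frame of new_rack between 0.02 and 0.04 m) or (y of bay_c in the frame of old_rack between -0.11 and -0.07 m and y of drive_c_c in the frame of new_rack between 0.08 and 0.1 m)) and x of drive_c_c in the frame of new_rack between -0.015 and 0.015 m and z of drive_c_c in the frame of new_rack between 0.042 and 0.05 m and ((y of bay_d in the frame of old_rack between 0.07 and 0.11 m and y of drive_d_c in the frame of new_rack between -0.1 and -0.08 m) or (y of bay_d in the frame of old_rack between 0.01 and 0.05 m and y of drive_d_c in the frame of new_rack between -0.04 and -0.02 m) or (y of bay_d in the frame of old_rack between -0.05 and -0.01 m and y of drive_d_c in the frame of new_rack between 0.02 and 0.04 m) or (y of bay_d in the frame of old_rack between -0.11 and -0.07 m and y of drive_d_c in the frame of new_rack between 0.08 and 0.1 m)) and x of drive_d_c in the frame of new_rack between -0.015 and 0.015 m and z of drive_d_c in the frame of new_rack between 0.042 and 0.05 m); the robot touches nothing.
It also fails if it takes over 115 s, if anything falls off the work surface, if the arm or the gripper's body presses on something with over 40 N, if the wrist force passes 120 N, or if a joint passes its speed limit or range.

### The arm

A 6-joint arm with a two-finger parallel gripper is mounted at the origin on the work surface. World frame = base frame: x ahead of the robot, y to its left, z up, the work surface at z = 0. Lengths are in m, angles in rad, forces in N, time in s.
With the tool pointing down it reaches from about 0.375 to 0.9 m from the base axis. Payload 3.1 kg.
Tool frame: the origin (TCP) lies between the finger pads; the fingertips stand robot.tip_extent ahead of it and the grasp point (between the pads) lies 3 mm ahead of it (robot.tip_extent is the distance from the TCP to the fingertips, in m); z points along the fingers, x is the direction in which the jaws open and shut, and the axes are right-handed (so a half turn about z gives the same grasp; the last joint's range is limited). The gripper opens to 87 mm and grips with 3 to 60 N. Pads are 19 mm wide; open, the fingers measure 117 mm over their backs; the gripper's body (75 mm by 190 mm) begins 51 mm behind the grasp point.
Start: joints at [0.935, 0.527, 1.433, -0, 1.181, -0.178], TCP at [0.276, 0.561, 0.245] pointing down, gripper open.
Joint ranges: [-3.08, 3.08], [-0.75, 2.2], [0.22, 2.44], [-1.43, 4.57], [0, 2.65], [-2.85, 2.85]. Speed limits (rad/s): [2.79, 2.79, 3.14, 3.14, 3.14, 3.14].

### API

Orientations are given as a unit quaternion [x, y, z, w].
In Python, from rig import robot, cams gives the robot as it stands.
- The arm moves only by the tool carry_out, never from a script. Its argument "steps" is a list of rows, each a list of 3 entries, a list of its own where there are three numbers: the shift along the world's x, y, z in cm, then the turn about the world's z in degrees, then the closure, from 0 (fully open) to 1 (shut). In form: [[[dx, dy, dz], spin, fingers], ...]. A call has 1 to 10 rows; each row shifts and turns the pose as measured when the row begins; what a row does not reach is not made up. A row lasts 1/10 s, in which the tool goes at most 50 mm and 8.59 degrees, less where a joint would pass 70% of its speed; a pose out of reach is approached as far as the arm can. A call with a gripper value outside its range is refused whole. The fingers move at their own pace and stop on an object; "squeeze" is the grip in N (left out, the last holds). Time passes only in rows, so rows that do not move let the fingers close. It gives the time, the measured TCP pose, the force and the opening at its end, in the units of the state.
- robot.get_obs(): the state, without advancing time (a new reading comes with each control period).
- cams.camera(name): name is "scene" or "top" or "wrist"; returns a dict with "pixels" (384x512x3 uint8, red, green, blue), "fx", "fy", "cx", "cy" (pixels), "eye" and "rotation" of the camera in the world. Camera axes: x right, y up, looking along -z (the intrinsics and any distortion apply to the point x, -y, -z); pixel columns grow to the right and rows downward; lengths in m; the calibration is good to about 2 mm. The wrist camera is an equidistant fisheye: a pixel r from the principal point sees the ray r / f radians off the axis. A picture is of the moment at which its call begins. There is no depth.
- robot.hand_in(): hands the job in, once; it reports no verdict.
The state is a dict: "time": time; "q": joint angles; "joint_velocities": joint speeds; "joint_torque": joint torques, N m; "position": TCP position; "tool_rot": TCP orientation; "ft_force": force on the tool from outside, world axes, zero at the start; "moment": the same for the moment, N m; "grip_width": finger opening in m.
Only numpy, scipy, OpenCV 4.12 (cv2) and the standard library are available. Lean on these libraries where they do the work, as an engineer would, in place of code of your own. Each camera call takes 0.05 s, during which the arm holds its last target. There are 200 camera calls.

## Working session

There is one attempt and no reset: what is moved stays moved. The work goes in short steps, Python scripts to look and compute and a tool call to move; the robot and the scene stay as the last step left them, time stands still between calls to the robot, and variables do not carry over. Pictures are saved under pics/ and viewed, about 12 in all and at most 16, crops included, and the job is handed in when it is done.

Besides the shell and the picture viewer there is one more tool, called as name(argument=value, ...), one argument or row to a line, values as JSON. carry_out: Moves the arm, as the interface text tells. Its arguments: {"type":"object","properties":{"steps":{"type":"array"},"squeeze":{"type":"number"}},"required":["steps"]}

```bash
mkdir -p pics; cat > h.py <<'E'
import numpy as np, cv2
from rig import robot, cams
def snap(n,f):
    c=cams.camera(n); cv2.imwrite('pics/'+f,c['pixels'][:,:,::-1]); np.save('pics/'+f+'.npy',{k:v for k,v in c.items()},allow_pickle=True); return c
def load(f): return np.load('pics/'+f+'.npy',allow_pickle=True).item()
E
python3 - <<'E'
from h import *
o=robot.get_obs(); print(o, robot.tip_extent)
for n in('top','scene'):
    c=snap(n,n+'0.png'); print(n,{k:np.round(v,4).tolist() if k!='pixels' else 0 for k,v in c.items()})
E
```

```text
{'time': 0.0, 'q': array([ 9.35489524e-01,  5.28466938e-01,  1.43390280e+00, -4.19956074e-05,
        1.18137172e+00, -1.78494450e-01]), 'joint_velocities': array([ 5.57479504e-04,  8.24771781e-06, -6.09854674e-04, -3.81354838e-04,
        8.95357352e-04, -4.18741051e-04]), 'joint_torque': array([ 1.89927446e-04, -4.40048397e+01, -1.76588309e+01,  6.33189571e-02,
        5.83285920e-02, -1.92208868e-04]), 'position': array([0.2752501 , 0.56036607, 0.24357094]), 'tool_rot': array([ 8.48844375e-01,  5.28641724e-01, -9.91182057e-04,  4.15061046e-04]), 'ft_force': array([-0.19236152, -0.64467579, -0.53484009]), 'moment': array([ 0.00289334, -0.00244218,  0.00497044]), 'grip_width': 0.08681910724917756} 0.022
top {'pixels': 0, 'fx': 418.0902, 'fy': 418.0902, 'cx': 257.7117, 'cy': 192.5912, 'eye': [0.3899, 0.0104, 0.9352], 'rotation': [-0.0797, 0.0782, 0.7068, -0.6985]}
scene {'pixels': 0, 'fx': 437.3065, 'fy': 437.3065, 'cx': 250.9761, 'cy': 191.8174, 'eye': [1.1162, -0.565, 0.6994], 'rotation': [0.3915, 0.1614, 0.3354, 0.8415]}
```

View pics/top0.png

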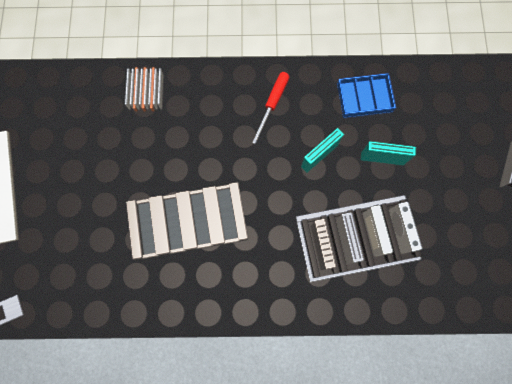

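View pics/scene0.png

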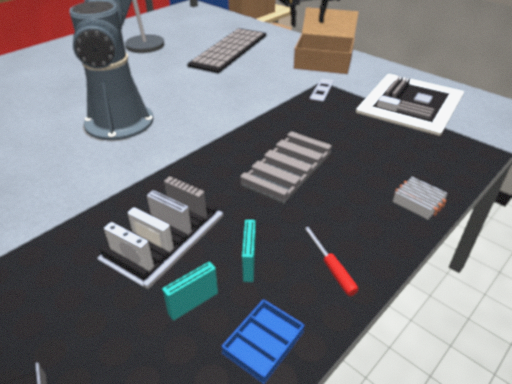

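```bash
python3 - <<'E'
from h import *
t=load('top0.png')['pixels'][:,:,::-1]; s=load('scene0.png')['pixels'][:,:,::-1]
def crop(im,u0,v0,w,h,k,f):
    o=cv2.resize(im[v0:v0+h,u0:u0+w],None,fx=k,fy=k,interpolation=cv2.INTER_CUBIC).copy()
    for u in range(-(-u0//10)*10,u0+w,10):
        cv2.line(o,((u-u0)*k,0),((u-u0)*k,6),(0,255,255),1); 
        if u%20==0: cv2.putText(o,str(u),((u-u0)*k,18),0,.4,(0,255,255),1)
    for v in range(-(-v0//10)*10,v0+h,10):
        cv2.line(o,(0,(v-v0)*k),(6,(v-v0)*k),(0,255,255),1); cv2.putText(o,str(v),(8,(v-v0)*k+4),0,.4,(0,255,255),1)
    return o
a=crop(t,290,188,140,96,5,'');b=crop(t,120,176,140,90,5,'')
cv2.imwrite('pics/c_old.png',a);cv2.imwrite('pics/c_new.png',b)
cv2.imwrite('pics/c_sc.png',crop(s,92,125,250,165,3,''))
E
```

```text
(no output)
```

View pics/c_old.png

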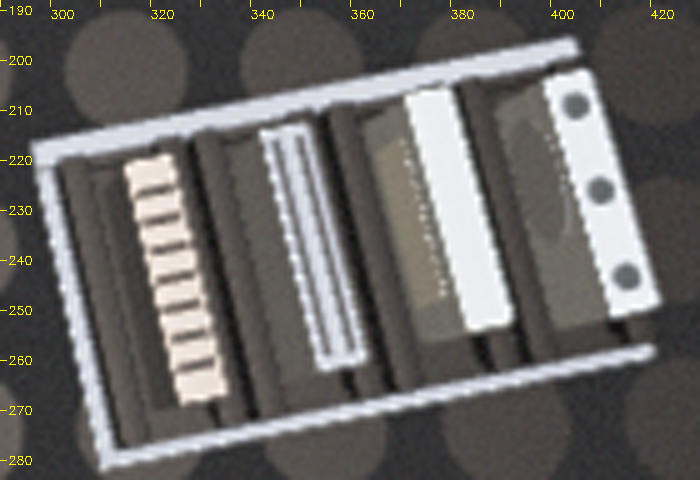

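View pics/c_new.png

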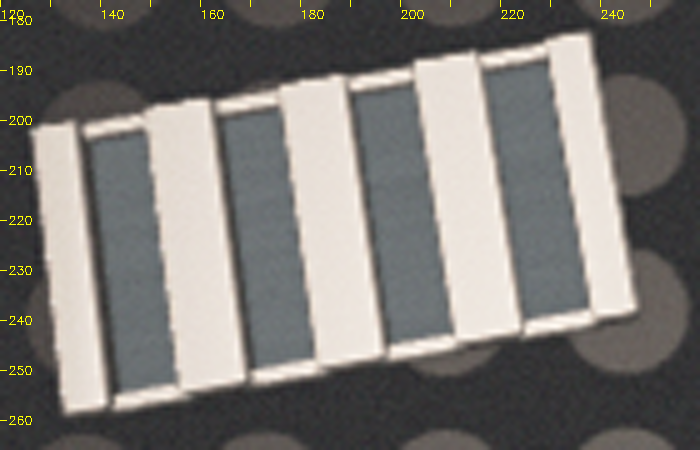

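View pics/c_sc.png

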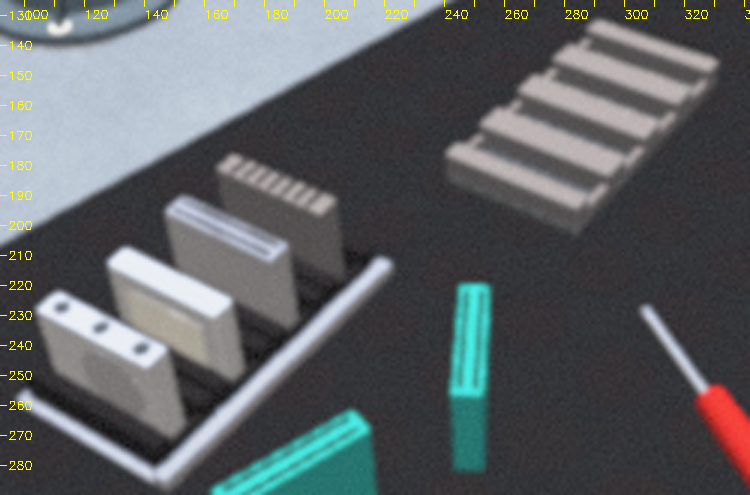

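```bash
cat >> h.py <<'E'
from scipy.spatial.transform import Rotation as R
from scipy.optimize import least_squares
def proj(c,P):
    p=R.from_quat(c['rotation']).inv().apply(np.asarray(P)-c['eye']); return np.c_[c['cx']+c['fx']*p[:,0]/-p[:,2], c['cy']-c['fy']*p[:,1]/-p[:,2]]
def rect(x,y,z,a,L,W):
    P=np.array([[1,1],[1,-1],[-1,-1],[-1,1]])*[L/2,W/2]  # +x left, +x right, -x right, -x left
    c,s=np.cos(a),np.sin(a); return np.c_[x+P@[c,-s],y+P@[s,c],np.full(4,z)]
def fit(obs,L,W,x0):
    f=lambda q:np.concatenate([(proj(c,rect(*q,L,W))-o).ravel() for c,o in obs])
    r=least_squares(f,x0); return r.x,np.abs(r.fun).reshape(-1,8).max(1),np.sqrt(np.mean(r.fun**2))
E
python3 - <<'E'
from h import *
T=load('top0.png');S=load('scene0.png')
cv=lambda p,u0,v0,k:(np.array(p)+.5)/k-.5+[u0,v0]
# scene order: +x left(+y), +x right(-y), -x right, -x left
D={'b':([(124,162),(171,154),(227,396),(180,404)],[(336,198),(322,215),(219,170),(235,153)]),
'd':([(261,132),(309,124),(367,362),(319,371)],[(290,242),(274,262),(166,212),(182,195)]),
'a':([(404,95),(453,87),(513,322),(466,332)],[(233,299),(217,318),(107,264),(125,247)]),
'c':([(542,79),(591,70),(661,303),(611,317)],[(166,349),(148,368),(37,308),(56,290)])}
for k,(t,s) in D.items():
    for obs in ([(T,cv(t,290,188,5)),(S,cv(s,92,125,3))],):
        q,e,r=fit(obs,.1,.02,[.35,-.2,.08,0]); print(k,np.round(q[:3],4),'yaw',round(np.degrees(q[3]),2),e.round(2))
q,e,r=fit([(T,cv([(32,130),(590,34),(638,310),(65,414)],120,176,5)),(S,cv([(718,63),(583,207),(446,153),(596,20)],92,125,3))],.128,.25,[.35,.1,.03,0])
print('new',np.round(q[:3],4),np.degrees(q[3]).round(2),e.round(2))
# free-fit old rack plate corners in top (left edge + far/near strips)
E
```

```text
b [ 0.4774 -0.1233  0.0822] yaw 10.43 [0.47 0.86]
d [ 0.4898 -0.1802  0.0825] yaw 10.95 [0.84 1.23]
a [ 0.5047 -0.2413  0.0808] yaw 10.82 [0.83 1.18]
c [ 0.5105 -0.2999  0.0827] yaw 11.24 [0.42 0.84]
new [0.5381 0.1696 0.0293] 9.78 [1.06 1.67]
```

carry_out(
  steps=[
    [[1.3,-4.5,0],3.7,0.5],
    [[1.3,-4.5,0],3.7,0.5],
    [[1.3,-4.5,0],3.7,0.5],
    [[1.3,-4.5,0],3.7,0.5],
    [[1.3,-4.5,0],3.7,0.5],
    [[1.3,-4.5,0],3.7,0.5],
    [[1.3,-4.5,0],3.7,0.5],
    [[1.3,-4.5,0],3.7,0.5],
    [[1.3,-4.5,0],3.7,0.5],
    [[1.3,-4.5,0],3.7,0.5],
  ],
  squeeze=20,
)

```text
time: 1.1
position: [0.404, 0.0996, 0.2407]
tool_rot: [0.622, 0.783, -0.001, -0.0]
ft_force: [2.3, 0.6, -0.2]
grip_width: 0.0436
```

carry_out(
  steps=[
    [[1.6,-4.6,0],-1,0.5],
    [[1.6,-4.6,0],-1,0.5],
    [[1.6,-4.6,0],-0.6,0.5],
    [[1.6,-4.6,0],0,0.5],
    [[1,-3.8,-1],0,0.5],
    [[0,0,0],0,0.5],
    [[0,0,0],0,0.5],
  ],
)

```text
time: 1.8
position: [0.4798, -0.1372, 0.2297]
tool_rot: [0.644, 0.765, -0.001, 0.001]
ft_force: [-0.1, 0.7, 0.1]
grip_width: 0.0435
```

```bash
cat >> h.py <<'E'
def st():
    o=robot.get_obs(); q=R.from_quat(o['tool_rot']).as_matrix(); print('t',round(o['time'],2),'p',o['position'].round(4),'xang',np.degrees(np.arctan2(q[1,0],q[0,0])).round(2),'tilt',q[2].round(3),'w',round(o['grip_width'],4),'F',o['ft_force'].round(1)); return o
E
python3 - <<'E'
from h import *
st(); c=snap('wrist','w1.png'); print({k:np.round(v,4).tolist() for k,v in c.items() if k!='pixels'})
E
```

```text
t 1.8 p [ 0.4798 -0.1372  0.2297] xang 99.88 tilt [-0.002  0.    -1.   ] w 0.0435 F [-0.1  0.7  0.1]
{'fx': 297.3186, 'fy': 297.3186, 'cx': 254.0103, 'cy': 189.122, 'eye': [0.4054, -0.1494, 0.3699], 'rotation': [-0.0907, -0.1067, 0.7578, 0.6372]}
```

View pics/w1.png

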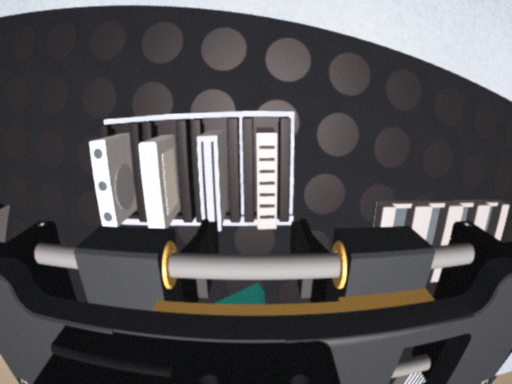

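```bash
cat >> h.py <<'E'
def projw(c,P):
    p=R.from_quat(c['rotation']).inv().apply(np.asarray(P)-c['eye'])*[1,-1,-1]
    r=np.hypot(p[:,0],p[:,1]); th=np.arctan2(r,p[:,2]); return np.c_[c['cx']+c['fx']*th*p[:,0]/r, c['cy']+c['fy']*th*p[:,1]/r]
EST={'b':(.4774,-.1233,.0835,10.6),'d':(.4898,-.1802,.0835,10.7),'a':(.5047,-.2413,.0835,10.7),'c':(.5105,-.2999,.0835,10.9)}
E
python3 - <<'E'
from h import *
c=load('w1.png'); im=c['pixels'][:,:,::-1]
k=4;u0,v0=85,100
o=cv2.resize(im[v0:v0+140,u0:u0+200],None,fx=k,fy=k,interpolation=cv2.INTER_CUBIC)
for n,(x,y,z,a) in EST.items():
    p=projw(c,rect(x,y,z,np.radians(a),.1,.02)); print(n,p.round(1).tolist())
    cv2.polylines(o,[((p-[u0,v0]+.5)*k).astype(int)],True,(0,0,255),1)
cv2.imwrite('pics/w1c.png',o)
E
```

```text
b [[277.3, 228.1], [258.3, 228.4], [257.3, 132.0], [278.1, 131.8]]
d [[222.2, 230.1], [203.5, 230.1], [197.5, 135.2], [217.7, 134.5]]
a [[165.5, 232.5], [148.6, 232.2], [138.2, 141.4], [156.3, 140.4]]
c [[117.2, 227.1], [102.4, 226.7], [89.5, 140.1], [105.0, 138.7]]
```

View pics/w1c.png

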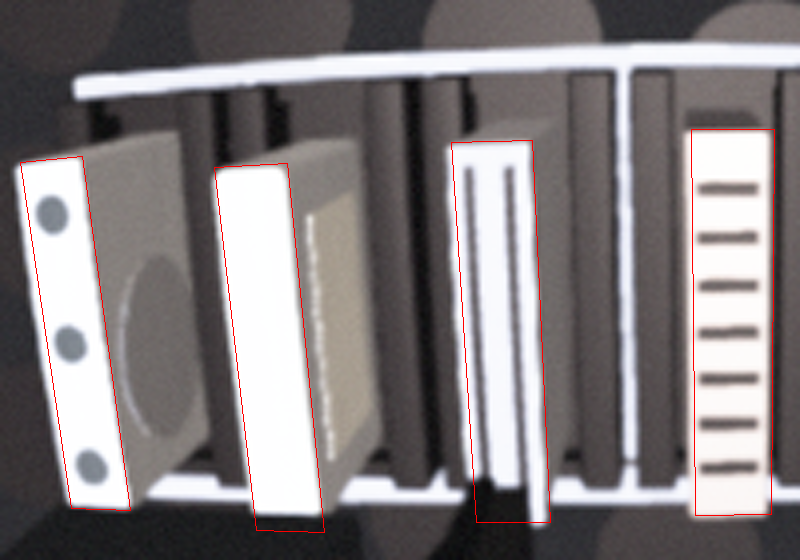

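carry_out(
  steps=[
    [[-0.2,1.4,-2],0.7,0.5],
    [[0,0,-4],0,0.5],
    [[0,0,-3],0,0.5],
    [[0,0,0],0,0.5],
    [[0,0,0],0,0.5],
  ],
)

```text
time: 2.35
position: [0.4768, -0.1155, 0.1403]
tool_rot: [0.635, 0.772, 0.0, 0.002]
ft_force: [-0.1, -0.0, 0.0]
grip_width: 0.0435
```

carry_out(
  steps=[
    [[0,-0.8,0],-0.5,0.5],
    [[0,0,0],0,0.5],
    [[0,0,0],0,0.5],
  ],
)

```text
time: 2.65
position: [0.4785, -0.1237, 0.144]
tool_rot: [0.638, 0.77, 0.001, 0.005]
ft_force: [-0.5, -0.3, 0.7]
grip_width: 0.0433
```

carry_out(
  steps=[
    [[0,0,-2.5],0,0.5],
    [[0,0,-2.5],0,0.5],
    [[0,0,-2],0,0.5],
    [[0,0,0],0,0.5],
    [[0,0,0],0,0.5],
  ],
)

```text
time: 3.15
position: [0.4833, -0.1269, 0.0778]
tool_rot: [0.638, 0.77, 0.002, 0.012]
ft_force: [0.3, -0.3, 0.3]
grip_width: 0.0432
```

```bash
python3 - <<'E'
from h import *
for i in range(4): st(); cams.camera('top')
E
```

```text
t 3.15 p [ 0.4833 -0.1269  0.0778] xang 100.64 tilt [-0.016  0.019 -1.   ] w 0.0432 F [ 0.3 -0.3  0.3]
t 3.2 p [ 0.4832 -0.1269  0.0779] xang 100.64 tilt [-0.016  0.02  -1.   ] w 0.0438 F [ 0.3 -0.  -0.1]
t 3.25 p [ 0.4834 -0.1269  0.0781] xang 100.65 tilt [-0.017  0.02  -1.   ] w 0.0436 F [-0.5  0.2 -0.3]
t 3.3 p [ 0.4834 -0.1269  0.0782] xang 100.65 tilt [-0.017  0.02  -1.   ] w 0.0434 F [-0.2 -0.3  0.9]
```

carry_out(
  steps=[
    [[-0.6,0.4,-1],0,0.5],
    [[0,0,0],0,0.5],
  ],
)

```text
time: 3.55
position: [0.4784, -0.1233, 0.0699]
tool_rot: [0.638, 0.77, 0.003, 0.015]
ft_force: [-0.0, 0.4, -0.4]
grip_width: 0.0438
```

```bash
python3 - <<'E'
from h import *
st()
E
```

```text
t 3.55 p [ 0.4784 -0.1233  0.0699] xang 100.66 tilt [-0.019  0.023 -1.   ] w 0.0438 F [-0.   0.4 -0.4]
```

carry_out(
  steps=[
    [[0,0,0],0,1],
    [[0,0,0],0,1],
    [[0,0,0],0,1],
    [[0,0,0],0,1],
    [[0,0,0],0,1],
  ],
  squeeze=20,
)

```text
time: 4.05
position: [0.4805, -0.1244, 0.0721]
tool_rot: [0.638, 0.77, 0.003, 0.017]
ft_force: [0.1, -0.5, -1.1]
grip_width: 0.0201
```

```bash
python3 - <<'E'
from h import *
st()
E
```

```text
t 4.05 p [ 0.4805 -0.1244  0.0721] xang 100.65 tilt [-0.022  0.028 -0.999] w 0.0201 F [ 0.1 -0.5 -1.1]
```

carry_out(
  steps=[
    [[0,0,2],0,1],
    [[0,0,3],0,1],
    [[0,0,3],0,1],
    [[0,0,3],0,1],
    [[0,0,2],0,1],
  ],
)

```text
time: 4.55
position: [0.4769, -0.1228, 0.2023]
tool_rot: [0.638, 0.77, 0.002, 0.011]
ft_force: [0.5, -0.3, -3.4]
grip_width: 0.0194
```

```bash
python3 - <<'E'
from h import *
st()
E
```

```text
t 4.55 p [ 0.4769 -0.1228  0.2023] xang 100.64 tilt [-0.015  0.018 -1.   ] w 0.0194 F [ 0.5 -0.3 -3.4]
```

carry_out(
  steps=[
    [[1.5,3.9,0],-0.2,1],
    [[1.5,3.9,0],-0.2,1],
    [[1.5,3.9,0],-0.2,1],
    [[1.5,3.9,0],-0.2,1],
    [[1.2,3.5,0],0,1],
    [[0,0,0],0,1],
    [[0,0,0],0,1],
  ],
)

```text
time: 5.25
position: [0.5522, 0.0729, 0.2056]
tool_rot: [0.646, 0.763, 0.003, 0.016]
ft_force: [-0.7, -0.7, -1.4]
grip_width: 0.02
```

```bash
python3 - <<'E'
from h import *
st(); snap('wrist','w2.png')
E
```

```text
t 5.25 p [0.5522 0.0729 0.2056] xang 99.55 tilt [-0.021  0.025 -0.999] w 0.02 F [-0.7 -0.7 -1.4]
```

View pics/w2.png

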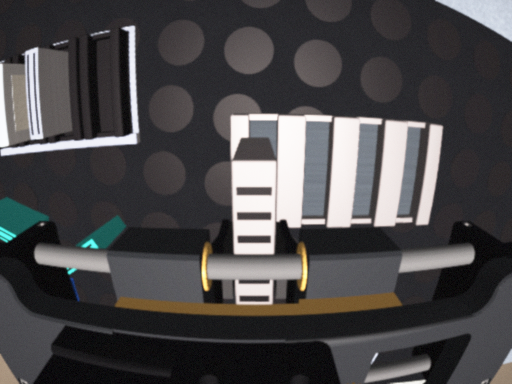

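```bash
python3 - <<'E'
from h import *
c=load('w2.png'); im=c['pixels'][:,:,::-1]
k=3;u0,v0=215,100
o=cv2.resize(im[v0:v0+140,u0:u0+240],None,fx=k,fy=k,interpolation=cv2.INTER_CUBIC)
a=np.radians(9.8);X=np.array([np.cos(a),np.sin(a)]);Y=np.array([-X[1],X[0]]);C=np.array([.5381,.1696])
print(projw(c,rect(*C,.032,a,.128,.25)).round(1).tolist())
for y in (.125,.105,.075,.045,.015,-.015,-.045,-.075,-.105,-.125):
    p=projw(c,[[*(C+X*s*.064+Y*y),.032] for s in np.linspace(-1,1,9)])
    cv2.polylines(o,[((p-[u0,v0]+.5)*k).astype(int)],False,(0,0,255),1)
cv2.imwrite('pics/w2c.png',o)
E
```

```text
[[429.1, 224.0], [233.4, 227.6], [230.6, 114.9], [443.8, 124.3]]
```

View pics/w2c.png

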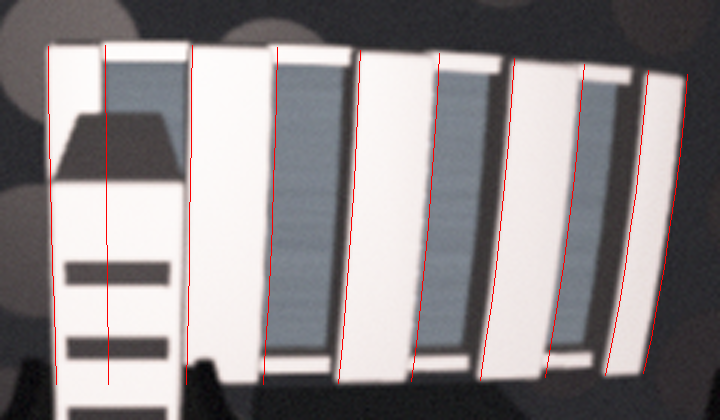

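carry_out(
  steps=[
    [[0.1,0.8,-3],0.2,1],
    [[0,0,-2.5],0,1],
    [[0,0,0],0,1],
  ],
)

```text
time: 5.6
position: [0.5529, 0.0772, 0.1502]
tool_rot: [0.646, 0.763, 0.003, 0.017]
ft_force: [-0.1, -0.1, -1.9]
grip_width: 0.0198
```

```bash
python3 - <<'E'
from h import *
st()
E
```

```text
t 5.6 p [0.5529 0.0772 0.1502] xang 99.45 tilt [-0.021  0.027 -0.999] w 0.0198 F [-0.1 -0.1 -1.9]
```

carry_out(
  steps=[
    [[0.1,0.5,-1.5],0.3,1],
    [[0,0.1,-1.5],0,1],
    [[0,0.1,-1],0,1],
  ],
)

```text
time: 5.9
position: [0.5553, 0.0804, 0.1123]
tool_rot: [0.646, 0.763, 0.004, 0.018]
ft_force: [-1.0, 0.4, -1.4]
grip_width: 0.0194
```

```bash
python3 - <<'E'
from h import *
st()
E
```

```text
t 5.9 p [0.5553 0.0804 0.1123] xang 99.44 tilt [-0.023  0.03  -0.999] w 0.0194 F [-1.   0.4 -1.4]
```

carry_out(
  steps=[
    [[-0.1,0.1,-1],0.3,1],
    [[-0.1,0.1,-1],0,1],
    [[-0.1,0.1,-1],0,1],
  ],
)

```text
time: 6.2
position: [0.5535, 0.0816, 0.0824]
tool_rot: [0.645, 0.764, 0.005, 0.02]
ft_force: [-0.2, 0.0, -0.9]
grip_width: 0.02
```

```bash
python3 - <<'E'
from h import *
st()
E
```

```text
t 6.2 p [0.5535 0.0816 0.0824] xang 99.6 tilt [-0.024  0.033 -0.999] w 0.02 F [-0.2  0.  -0.9]
```

carry_out(
  steps=[
    [[0,0,-0.6],0,1],
    [[0,0,-0.4],0,1],
    [[0,0,-0.3],0,1],
  ],
)

```text
time: 6.5
position: [0.5536, 0.0816, 0.0708]
tool_rot: [0.645, 0.764, 0.005, 0.02]
ft_force: [-5.8, -0.0, 26.5]
grip_width: 0.0198
```

carry_out(
  steps=[
    [[0,0,0.1],0,0.5],
    [[0,0,0],0,0.5],
    [[0,0,0],0,0.5],
    [[0,0,0],0,0.5],
    [[0,0,3],0,0.5],
    [[0,0,3],0,0.5],
    [[0,0,3],0,0.5],
    [[0,0,3],0,0.5],
    [[0,0,0],0,0.5],
  ],
)

```text
time: 7.4
position: [0.5535, 0.0819, 0.1945]
tool_rot: [0.645, 0.764, 0.005, 0.019]
ft_force: [0.6, -0.6, -1.0]
grip_width: 0.0437
```

```bash
python3 - <<'E'
from h import *
st()
E
```

```text
t 7.4 p [0.5535 0.0819 0.1945] xang 99.65 tilt [-0.024  0.032 -0.999] w 0.0437 F [ 0.6 -0.6 -1. ]
```

carry_out(
  steps=[
    [[-1,-4.3,0],0.3,0.5],
    [[-1,-4.3,0],0.3,0.5],
    [[-1,-4.3,0],0.3,0.5],
    [[-1.1,-4.3,0],0.2,0.5],
    [[-1.1,-4.3,0],0,0.5],
    [[-1.1,-4.3,0],0,0.5],
    [[0,0,-2],0,0.5],
    [[0,0,0],0,0.5],
  ],
)

```text
time: 8.2
position: [0.4863, -0.1839, 0.1693]
tool_rot: [0.636, 0.772, 0.005, 0.018]
ft_force: [-0.5, 0.7, 0.3]
grip_width: 0.0436
```

```bash
python3 - <<'E'
from h import *
st()
E
```

```text
t 8.2 p [ 0.4863 -0.1839  0.1693] xang 101.03 tilt [-0.022  0.032 -0.999] w 0.0436 F [-0.5  0.7  0.3]
```

carry_out(
  steps=[
    [[0.3,0.4,-2.5],-0.3,0.5],
    [[0,0,-2.5],0,0.5],
    [[0,0,0],0,0.5],
  ],
)

```text
time: 8.5
position: [0.4897, -0.1795, 0.118]
tool_rot: [0.638, 0.77, 0.005, 0.018]
ft_force: [-0.7, 0.3, -0.1]
grip_width: 0.0437
```

```bash
python3 - <<'E'
from h import *
st()
E
```

```text
t 8.5 p [ 0.4897 -0.1795  0.118 ] xang 100.73 tilt [-0.022  0.032 -0.999] w 0.0437 F [-0.7  0.3 -0.1]
```

carry_out(
  steps=[
    [[-0.1,0,-2],0,0.5],
    [[-0.1,0,-2],0,0.5],
    [[-0.1,0,-0.9],0,0.5],
    [[0,0,0],0,0.5],
  ],
)

```text
time: 8.9
position: [0.4891, -0.1776, 0.0705]
tool_rot: [0.636, 0.772, 0.006, 0.02]
ft_force: [-0.4, -0.4, -0.0]
grip_width: 0.0432
```

```bash
python3 - <<'E'
from h import *
st()
E
```

```text
t 8.9 p [ 0.4891 -0.1776  0.0705] xang 101.03 tilt [-0.024  0.034 -0.999] w 0.0432 F [-0.4 -0.4 -0. ]
```

carry_out(
  steps=[
    [[0,-0.25,-0.2],-0.3,0.5],
    [[0,0,0],0,1],
    [[0,0,0],0,1],
    [[0,0,0],0,1],
    [[0,0,0],0,1],
    [[0,0,0],0,1],
  ],
)

```text
time: 9.5
position: [0.4914, -0.181, 0.0723]
tool_rot: [0.637, 0.77, 0.006, 0.023]
ft_force: [-0.2, -0.7, -1.6]
grip_width: 0.0199
```

```bash
python3 - <<'E'
from h import *
st()
E
```

```text
t 9.5 p [ 0.4914 -0.181   0.0723] xang 100.76 tilt [-0.028  0.039 -0.999] w 0.0199 F [-0.2 -0.7 -1.6]
```

carry_out(
  steps=[
    [[0,0,2],0,1],
    [[0,0,3],0,1],
    [[0,0,3],0,1],
    [[0,0,3],0,1],
    [[0,0,2],0,1],
    [[0.7,4.4,0],-0.2,1],
    [[0.7,4.4,0],-0.2,1],
    [[0.8,4.4,0],-0.2,1],
    [[0.8,4.4,0],-0.2,1],
    [[0.8,4.4,0],0,1],
  ],
)

```text
time: 10.5
position: [0.5277, 0.0401, 0.2065]
tool_rot: [0.648, 0.761, 0.005, 0.023]
ft_force: [0.5, -0.8, -1.0]
grip_width: 0.0199
```

carry_out(
  steps=[
    [[0.8,4.4,0],0,1],
    [[0.8,4,0],0,1],
    [[0,0,-1],0,1],
    [[0,0,0],0,1],
  ],
)

```text
time: 10.9
position: [0.5423, 0.1336, 0.1952]
tool_rot: [0.645, 0.764, 0.005, 0.022]
ft_force: [-0.0, -0.4, -1.6]
grip_width: 0.0198
```

```bash
python3 - <<'E'
from h import *
st()
E
```

```text
t 10.9 p [0.5423 0.1336 0.1952] xang 99.59 tilt [-0.027  0.037 -0.999] w 0.0198 F [-0.  -0.4 -1.6]
```

carry_out(
  steps=[
    [[0.1,0.6,-2.5],0.2,1],
    [[0,0,-2.5],0,1],
    [[0,0,-2.5],0,1],
    [[0,0,0],0,1],
  ],
)

```text
time: 11.3
position: [0.5429, 0.1359, 0.1189]
tool_rot: [0.645, 0.764, 0.005, 0.022]
ft_force: [-0.1, -0.6, -1.0]
grip_width: 0.0197
```

```bash
python3 - <<'E'
from h import *
st()
E
```

```text
t 11.3 p [0.5429 0.1359 0.1189] xang 99.59 tilt [-0.028  0.037 -0.999] w 0.0197 F [-0.1 -0.6 -1. ]
```

carry_out(
  steps=[
    [[0,0.5,-0.5],0.2,1],
    [[0,0,-1],0,1],
    [[0,0,0],0,1],
  ],
)

```text
time: 11.6
position: [0.5441, 0.139, 0.1049]
tool_rot: [0.645, 0.764, 0.006, 0.023]
ft_force: [0.3, 0.3, -1.5]
grip_width: 0.02
```

```bash
python3 - <<'E'
from h import *
st()
E
```

```text
t 11.6 p [0.5441 0.139  0.1049] xang 99.61 tilt [-0.028  0.039 -0.999] w 0.02 F [ 0.3  0.3 -1.5]
```

carry_out(
  steps=[
    [[-0.1,0.1,-1],0.1,1],
    [[-0.1,0.1,-1],0,1],
    [[0,0,-0.5],0,1],
    [[0,0,-0.4],0,1],
    [[0,0,-0.3],0,1],
  ],
)

```text
time: 12.1
position: [0.5436, 0.1412, 0.0723]
tool_rot: [0.644, 0.764, 0.007, 0.025]
ft_force: [2.1, -0.3, 9.8]
grip_width: 0.0197
```

```bash
python3 - <<'E'
from h import *
st()
E
```

```text
t 12.1 p [0.5436 0.1412 0.0723] xang 99.72 tilt [-0.029  0.044 -0.999] w 0.0197 F [ 2.1 -0.3  9.8]
```

carry_out(
  steps=[
    [[0,0,0],0,0.5],
    [[0,0,0],0,0.5],
    [[0,0,0],0,0.5],
    [[0,0,0],0,0.5],
    [[0,0,3],0,0.5],
    [[0,0,3],0,0.5],
    [[0,0,3],0,0.5],
    [[0,0,3],0,0.5],
  ],
)

```text
time: 12.9
position: [0.5407, 0.1409, 0.1922]
tool_rot: [0.644, 0.764, 0.004, 0.022]
ft_force: [0.5, -0.4, -0.6]
grip_width: 0.0434
```

carry_out(
  steps=[
    [[-0.5,-4.7,0],0.3,0.5],
    [[-0.5,-4.7,0],0.3,0.5],
    [[-0.5,-4.7,0],0.3,0.5],
    [[-0.5,-4.7,0],0.2,0.5],
    [[-0.5,-4.7,0],0,0.5],
    [[-0.5,-4.7,0],0,0.5],
    [[-0.5,-4.7,0],0,0.5],
    [[-0.5,-4.7,0],0,0.5],
    [[0,0,-2],0,0.5],
    [[0,0,0],0,0.5],
  ],
)

```text
time: 13.9
position: [0.503, -0.2499, 0.1827]
tool_rot: [0.634, 0.772, 0.011, 0.034]
ft_force: [-0.8, 0.9, -0.6]
grip_width: 0.0436
```

```bash
python3 - <<'E'
from h import *
st();snap('wrist','w3.png');snap('top','t3.png')
E
```

```text
t 13.9 p [ 0.503  -0.2499  0.1827] xang 101.13 tilt [-0.039  0.06  -0.997] w 0.0436 F [-0.8  0.9 -0.6]
```

View pics/w3.png

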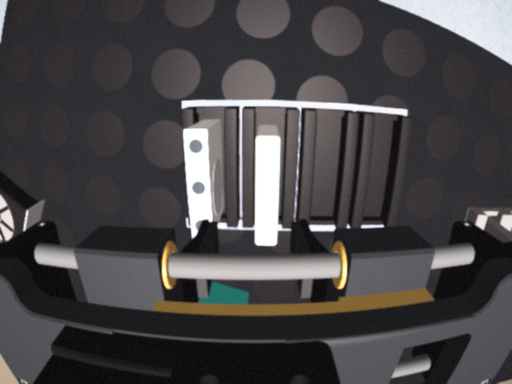

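View pics/t3.png

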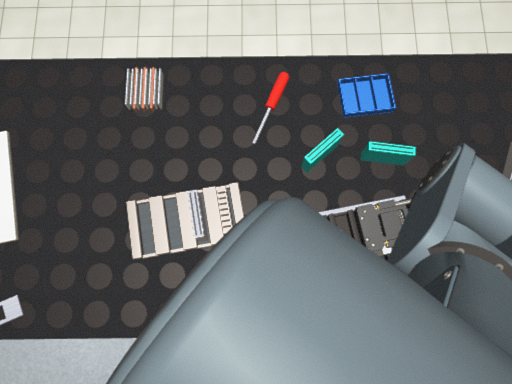

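```bash
python3 - <<'E'
from h import *
c=load('w3.png')
for n in 'ac':
  x,y,z,a=EST[n]; print(n,projw(c,rect(x,y,z,np.radians(a),.1,.02)).round(1).tolist())
g=cv2.cvtColor(c['pixels'],cv2.COLOR_RGB2GRAY)
n,l,s,_=cv2.connectedComponentsWithStats((g>225).astype('uint8'))
for i in range(1,n):
    if s[i][4]>800: print(s[i], cv2.minAreaRect(np.argwhere(l==i)[:,::-1].astype(np.float32)))
E
```

```text
a [[277.3, 245.2], [255.3, 244.7], [256.4, 134.1], [281.5, 134.5]]
c [[213.1, 238.4], [191.8, 237.5], [184.0, 127.9], [208.0, 127.5]]
[ 382    0  130   63 3252] ((456.66680908203125, 10.010475158691406), (143.12515258789062, 47.08027267456055), 25.84438705444336)
[ 182  100  225   19 1166] ((293.99285888671875, 108.08633422851562), (17.997325897216797, 223.9150390625), 89.01223754882812)
[ 183  129   29  108 1937] ((197.44427490234375, 182.10684204101562), (107.2919921875, 24.723377227783203), 87.48312377929688)
[ 253  136   30  110 2565] ((267.5, 190.5), (29.0, 109.0), -0.0)
```

carry_out(
  steps=[
    [[0.1,0.7,-3],-0.3,0.5],
    [[0,0,-3],0,0.5],
    [[0,0,-1],0,0.5],
  ],
)

```text
time: 14.3
position: [0.5101, -0.2416, 0.1187]
tool_rot: [0.633, 0.773, 0.011, 0.043]
ft_force: [0.2, 1.6, -0.8]
grip_width: 0.0434
```

```bash
python3 - <<'E'
from h import *
st()
E
```

```text
t 14.3 p [ 0.5101 -0.2416  0.1187] xang 101.2 tilt [-0.052  0.071 -0.996] w 0.0434 F [ 0.2  1.6 -0.8]
```

carry_out(
  steps=[
    [[0,0,4],0,0.5],
    [[0,0,4],0,0.5],
    [[0,0,4],0,0.5],
  ],
)

```text
time: 14.6
position: [0.5062, -0.2346, 0.2339]
tool_rot: [0.632, 0.775, 0.011, 0.031]
ft_force: [0.5, -0.7, 0.3]
grip_width: 0.0434
```

```bash
python3 - <<'E'
from h import *
st()
E
```

```text
t 14.6 p [ 0.5062 -0.2346  0.2339] xang 101.54 tilt [-0.035  0.056 -0.998] w 0.0434 F [ 0.5 -0.7  0.3]
```

carry_out(
  steps=[
    [[0,0,-1],0,0.5],
    [[0,0,-1],0,0.5],
    [[0,0,-1],0,0.5],
    [[0,0,-1],0,0.5],
    [[0,0,-1],0,0.5],
    [[0,0,-1],0,0.5],
  ],
)

```text
time: 15.2
position: [0.5102, -0.2332, 0.1783]
tool_rot: [0.629, 0.776, 0.011, 0.039]
ft_force: [-0.2, -0.3, 0.2]
grip_width: 0.0428
```

```bash
python3 - <<'E'
from h import *
st()
E
```

```text
t 15.2 p [ 0.5102 -0.2332  0.1783] xang 101.86 tilt [-0.046  0.066 -0.997] w 0.0428 F [-0.2 -0.3  0.2]
```

carry_out(
  steps=[
    [[0,0,0],-8.5,0.5],
    [[0,0,0],-8.5,0.5],
    [[0,0,0],-8.5,0.5],
    [[0,0,0],-8.5,0.5],
    [[0,0,0],-8.5,0.5],
    [[0,0,0],-8.5,0.5],
    [[0,0,0],-8.5,0.5],
    [[0,0,0],-8.5,0.5],
    [[0,0,0],-8.5,0.5],
    [[0,0,0],-8.5,0.5],
  ],
)

```text
time: 16.2
position: [0.503, -0.2297, 0.1603]
tool_rot: [0.99, 0.137, -0.019, 0.024]
ft_force: [-0.3, 0.2, -0.0]
grip_width: 0.0434
```

carry_out(
  steps=[
    [[0,0,0],-8.5,0.5],
    [[0,0,0],-8.5,0.5],
    [[0,0,0],-8.5,0.5],
    [[0,0,0],-8.5,0.5],
    [[0,0,0],-8.5,0.5],
    [[0,0,0],-8.5,0.5],
    [[0,0,0],-8.5,0.5],
    [[0,0,0],-8.5,0.5],
    [[0,0,0],-8.5,0.5],
  ],
)

```text
time: 17.1
position: [0.4985, -0.2273, 0.1462]
tool_rot: [0.859, -0.511, -0.037, 0.001]
ft_force: [0.1, 0.2, -1.1]
grip_width: 0.0436
```

```bash
python3 - <<'E'
from h import *
o=st(); print(o['q'].round(2))
E
```

```text
t 17.1 p [ 0.4985 -0.2273  0.1462] xang -61.61 tilt [-0.062  0.039 -0.997] w 0.0436 F [ 0.1  0.2 -1.1]
[-0.63  0.59  1.67 -0.01  0.96  0.45]
```

carry_out(
  steps=[
    [[0,-0.2,2],-8.5,0.5],
    [[0.3,-0.5,2],-8.4,0.5],
  ],
)

```text
time: 17.3
position: [0.4983, -0.2321, 0.1811]
tool_rot: [0.773, -0.633, -0.043, -0.005]
ft_force: [-0.4, -0.2, 0.0]
grip_width: 0.0433
```

```bash
python3 - <<'E'
from h import *
for i in range(3): cams.camera('top')
o=st(); print(o['q'].round(2))
E
```

```text
t 17.45 p [ 0.4996 -0.2335  0.1823] xang -78.31 tilt [-0.068  0.043 -0.997] w 0.0434 F [ 0.5 -0.4 -0.4]
[-0.65  0.54  1.63  0.01  1.06  0.71]
```

carry_out(
  steps=[
    [[0.5,-0.8,0],-0.9,0.5],
    [[0,0,0],0,0.5],
    [[0,0,0],0,0.5],
    [[0,0,0],0,0.5],
    [[0,0,0],0,0.5],
    [[0,0,0],0,0.5],
    [[0,0,0],0,0.5],
    [[0,0,0],0,0.5],
    [[0,0,0],0,0.5],
    [[0,0,0],0,0.5],
  ],
)

```text
time: 18.45
position: [0.5026, -0.2396, 0.1773]
tool_rot: [0.772, -0.634, -0.045, -0.005]
ft_force: [0.2, -0.7, 0.5]
grip_width: 0.0435
```

```bash
python3 - <<'E'
from h import *
o=st(); print(o['q'].round(2))
E
```

```text
t 18.45 p [ 0.5026 -0.2396  0.1773] xang -78.84 tilt [-0.075  0.049 -0.996] w 0.0435 F [ 0.2 -0.7  0.5]
[-0.65  0.56  1.61  0.01  1.06  0.71]
```

carry_out(
  steps=[
    [[0.1,-0.2,-4.5],-0.5,0.5],
    [[0,0,-3],0,0.5],
  ],
)

```text
time: 18.65
position: [0.5075, -0.2443, 0.1056]
tool_rot: [0.77, -0.637, -0.037, -0.005]
ft_force: [0.0, -0.1, 0.8]
grip_width: 0.0433
```

```bash
cat >> h.py <<'E'
def wait(n=3):
    for i in range(n): cams.camera('top')
    return st()
E
python3 - <<'E'
from h import *
wait(2)
E
```

```text
t 18.75 p [ 0.5059 -0.243   0.1038] xang -79.32 tilt [-0.07   0.044 -0.997] w 0.0433 F [0.1 0.5 0.7]
```

carry_out(
  steps=[
    [[-0.2,0.2,-2],0,0.5],
    [[0,0,-1.4],0,0.5],
  ],
)

```text
time: 18.95
position: [0.5057, -0.2423, 0.0719]
tool_rot: [0.77, -0.637, -0.038, -0.006]
ft_force: [-0.4, -1.0, 1.0]
grip_width: 0.0433
```

```bash
python3 - <<'E'
from h import *
wait(2)
E
```

```text
t 19.05 p [ 0.5059 -0.2426  0.0715] xang -79.3 tilt [-0.066  0.04  -0.997] w 0.0436 F [ 0.3  0.2 -0. ]
```

Good; close.

carry_out(
  steps=[
    [[-0.1,0.1,-0.2],0,1],
  ],
)

```text
time: 19.15
position: [0.5058, -0.2423, 0.0704]
tool_rot: [0.77, -0.637, -0.037, -0.006]
ft_force: [-0.6, 0.6, 0.5]
grip_width: 0.0408
```

```bash
python3 - <<'E'
from h import *
wait(8)
E
```

```text
t 19.55 p [ 0.5055 -0.2422  0.0702] xang -79.3 tilt [-0.064  0.039 -0.997] w 0.0201 F [-0.4 -1.1  2.7]
```

carry_out(
  steps=[
    [[0,0,4],0,1],
    [[0,0,4],0,1],
    [[0,0,4],0,1],
    [[0.3,4.7,0],-0.4,1],
    [[0.3,4.7,0],-0.4,1],
    [[0.3,4.7,0],0,1],
    [[0.3,4.7,0],0,1],
    [[0.3,4.7,0],0,1],
    [[0.3,4.7,0],0,1],
    [[0.3,4.7,0],0,1],
  ],
)

```text
time: 20.55
position: [0.5247, 0.0913, 0.1933]
tool_rot: [0.76, -0.648, -0.037, -0.006]
ft_force: [1.4, -0.5, -2.1]
grip_width: 0.0198
```

carry_out(
  steps=[
    [[0.4,4.7,0],0,1],
    [[0.3,4.5,0],0,1],
  ],
)

```text
time: 20.75
position: [0.5302, 0.1875, 0.1929]
tool_rot: [0.76, -0.648, -0.038, -0.006]
ft_force: [1.2, -0.8, -1.7]
grip_width: 0.0198
```

```bash
python3 - <<'E'
from h import *
wait(4); snap('wrist','w4.png'); snap('scene','s4.png')
a=cv2.imread('pics/w4.png'); b=cv2.resize(cv2.imread('pics/s4.png')[100:292,120:376],None,fx=2,fy=2)
cv2.imwrite('pics/ws4.png',np.hstack([cv2.resize(a,(400,300)),cv2.resize(b,(400,300))]))
E
```

```text
t 20.95 p [0.5299 0.1865 0.1926] xang -80.8 tilt [-0.064  0.041 -0.997] w 0.0198 F [-0.8 -0.6 -1.1]
```

View pics/ws4.png

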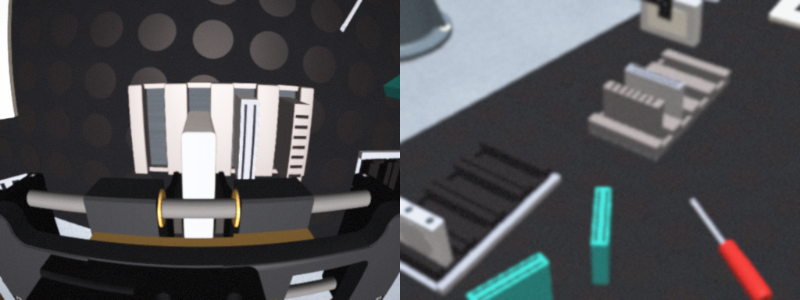

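carry_out(
  steps=[
    [[0.4,1,-4],0.6,1],
    [[0,0,-3.5],0,1],
  ],
)

```text
time: 21.25
position: [0.5395, 0.1921, 0.1214]
tool_rot: [0.762, -0.646, -0.033, -0.01]
ft_force: [0.3, -0.2, -1.7]
grip_width: 0.02
```

```bash
python3 - <<'E'
from h import *
wait(3); c=snap('wrist','w5.png')
cv2.imwrite('pics/w5c.png',cv2.resize(c['pixels'][90:260,150:420,::-1],None,fx=2.8,fy=2.8,interpolation=cv2.INTER_CUBIC))
E
```

```text
t 21.4 p [0.5371 0.1913 0.1202] xang -80.69 tilt [-0.063  0.035 -0.997] w 0.0196 F [ 0.2 -0.7 -2.3]
```

View pics/w5c.png

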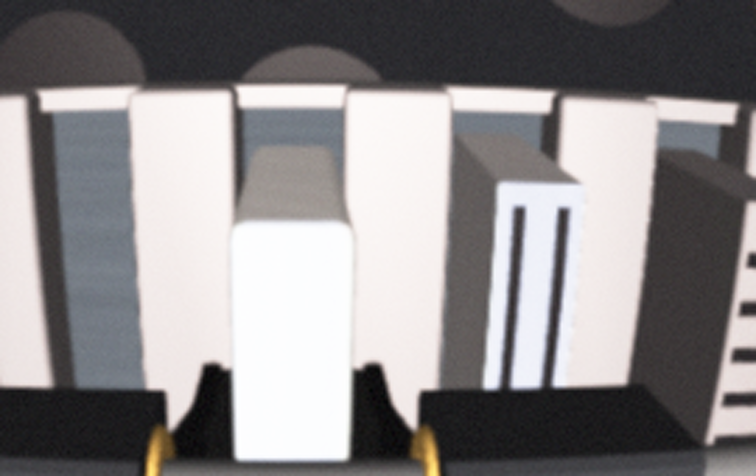

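carry_out(
  steps=[
    [[-0.3,0.6,-1.5],0.5,1],
  ],
)

```text
time: 21.55
position: [0.539, 0.1968, 0.1099]
tool_rot: [0.764, -0.644, -0.031, -0.011]
ft_force: [0.3, 0.1, -1.2]
grip_width: 0.0196
```

```bash
python3 - <<'E'
from h import *
wait(3)
E
```

```text
t 21.7 p [0.5358 0.1973 0.108 ] xang -80.2 tilt [-0.063  0.03  -0.998] w 0.02 F [ 0.8  0.1 -1.6]
```

carry_out(
  steps=[
    [[-0.2,-0.1,-2],0,1],
    [[0,0,-1],0,1],
  ],
)

```text
time: 21.9
position: [0.5373, 0.196, 0.0821]
tool_rot: [0.765, -0.644, -0.031, -0.012]
ft_force: [0.4, -0.0, -1.7]
grip_width: 0.0199
```

```bash
python3 - <<'E'
from h import *
wait(3)
E
```

```text
t 22.05 p [0.538  0.1963 0.0822] xang -80.22 tilt [-0.062  0.02  -0.998] w 0.0198 F [-0.5  0.6 -1.9]
```

carry_out(
  steps=[
    [[-0.2,0,-0.7],0,1],
    [[0,0,-0.4],0,1],
  ],
)

```text
time: 22.25
position: [0.5374, 0.1964, 0.0727]
tool_rot: [0.765, -0.644, -0.029, -0.014]
ft_force: [-0.3, 0.3, -1.7]
grip_width: 0.0198
```

```bash
python3 - <<'E'
from h import *
wait(2)
E
```

```text
t 22.35 p [0.5377 0.1964 0.0725] xang -80.22 tilt [-0.062  0.016 -0.998] w 0.0199 F [ 0.7  0.3 -2.6]
```

carry_out(
  steps=[
    [[-0.3,0,-0.3],0,1],
    [[0,0,-0.2],0,1],
  ],
)

```text
time: 22.55
position: [0.5373, 0.1968, 0.07]
tool_rot: [0.765, -0.644, -0.027, -0.016]
ft_force: [-4.4, -0.6, 19.1]
grip_width: 0.0197
```

carry_out(
  steps=[
    [[0,0,0.1],0,0.5],
  ],
)

```text
time: 22.65
position: [0.5374, 0.1969, 0.0716]
tool_rot: [0.765, -0.644, -0.027, -0.017]
ft_force: [-0.1, 0.5, 0.2]
grip_width: 0.0227
```

```bash
python3 - <<'E'
from h import *
wait(8)
E
```

```text
t 23.05 p [0.5372 0.1968 0.0707] xang -80.18 tilt [-0.062  0.01  -0.998] w 0.0424 F [-0.2 -0.5 -0. ]
```

carry_out(
  steps=[
    [[0,0,4],0,0.5],
    [[0,0,4],0,0.5],
    [[0,0,4],0,0.5],
  ],
)

```text
time: 23.35
position: [0.5316, 0.1957, 0.1862]
tool_rot: [0.764, -0.644, -0.033, -0.009]
ft_force: [0.4, 0.4, 0.2]
grip_width: 0.0432
```

```bash
python3 - <<'E'
from h import *
wait(2); print(robot.get_obs()['q'].round(2))
E
```

```text
t 23.45 p [0.5362 0.1966 0.1911] xang -80.22 tilt [-0.062  0.014 -0.998] w 0.0437 F [ 1.6 -0.3  0.7]
[0.12 0.53 1.62 0.07 1.01 1.49]
```

carry_out(
  steps=[
    [[-0.2,-4.7,0],0.4,0.5],
    [[-0.2,-4.7,0],0.4,0.5],
    [[-0.2,-4.7,0],0.3,0.5],
    [[-0.2,-4.7,0],0,0.5],
    [[-0.2,-4.7,0],0,0.5],
    [[-0.2,-4.7,0],0,0.5],
    [[-0.3,-4.7,0],0,0.5],
    [[-0.3,-4.7,0],0,0.5],
    [[-0.3,-4.7,0],0,0.5],
    [[-0.3,-4.7,0],0,0.5],
  ],
)

```text
time: 24.45
position: [0.5071, -0.2823, 0.1864]
tool_rot: [0.775, -0.631, -0.031, -0.016]
ft_force: [0.3, -0.1, 0.1]
grip_width: 0.0435
```

```bash
python3 - <<'E'
from h import *
wait(3); c=snap('wrist','w6.png')
for n in 'c':
  x,y,z,a=EST[n]; print(n,projw(c,rect(x,y,z,np.radians(a),.1,.02)).round(1).tolist())
g=cv2.cvtColor(c['pixels'],cv2.COLOR_RGB2GRAY)
n,l,s,_=cv2.connectedComponentsWithStats((g>215).astype('uint8'))
for i in range(1,n):
    if s[i][4]>800: print(s[i], cv2.boxPoints(cv2.minAreaRect(np.argwhere(l==i)[:,::-1].astype(np.float32))).round(1).tolist())
E
```

```text
t 24.6 p [ 0.5074 -0.2839  0.1863] xang -78.59 tilt [-0.067  0.013 -0.998] w 0.0437 F [ 0.   0.6 -0.4]
c [[271.4, 137.0], [295.9, 137.6], [290.3, 247.8], [268.5, 247.2]]
[  99  104  217  125 2872] [[99.0, 104.0], [315.0, 104.0], [315.0, 228.0], [99.0, 228.0]]
[ 270  136   26  112 2266] [[269.6000061035156, 246.8000030517578], [271.1000061035156, 135.6999969482422], [295.6000061035156, 136.0], [294.1000061035156, 247.10000610351562]]
[ 170  267  169    9 1074] [[170.0, 267.0], [338.0, 267.0], [338.0, 275.0], [170.0, 275.0]]
```

View pics/w6.png

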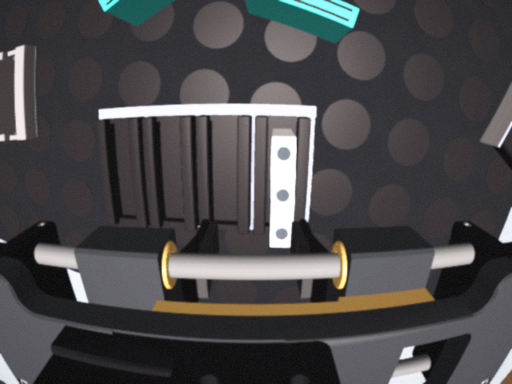

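carry_out(
  steps=[
    [[0.2,-1.6,-4],-0.5,0.5],
    [[0,0,-4],0,0.5],
  ],
)

```text
time: 24.85
position: [0.5126, -0.2976, 0.1096]
tool_rot: [0.772, -0.635, -0.025, -0.017]
ft_force: [0.3, 0.4, -0.2]
grip_width: 0.0433
```

```bash
python3 - <<'E'
from h import *
wait(3)
E
```

```text
t 25.0 p [ 0.5098 -0.2936  0.1076] xang -78.76 tilt [-0.07   0.013 -0.997] w 0.0435 F [-0.1  0.3 -0.2]
```

carry_out(
  steps=[
    [[0,-0.6,-2],-0.4,0.5],
    [[0,0,-1.6],0,0.5],
  ],
)

```text
time: 25.2
position: [0.5129, -0.2988, 0.0758]
tool_rot: [0.772, -0.635, -0.027, -0.017]
ft_force: [-0.4, 0.1, -0.4]
grip_width: 0.0437
```

```bash
python3 - <<'E'
from h import *
wait(3)
E
```

```text
t 25.35 p [ 0.5126 -0.2983  0.0758] xang -78.94 tilt [-0.066  0.009 -0.998] w 0.0436 F [0.1 0.5 0.1]
```

carry_out(
  steps=[
    [[-0.2,-0.2,-0.7],0,0.5],
    [[0,0,0],0,1],
  ],
)

```text
time: 25.55
position: [0.5121, -0.3005, 0.0717]
tool_rot: [0.772, -0.634, -0.026, -0.017]
ft_force: [-1.5, 0.8, 0.2]
grip_width: 0.0406
```

```bash
python3 - <<'E'
from h import *
wait(8)
E
```

```text
t 25.95 p [ 0.5125 -0.3012  0.0716] xang -78.84 tilt [-0.061  0.005 -0.998] w 0.0198 F [ 0.2 -0.6  3.5]
```

carry_out(
  steps=[
    [[0,0,4],0,1],
    [[0,0,4],0,1],
    [[0,0,4],0,1],
    [[0.1,4.6,0],-0.4,1],
    [[0.1,4.6,0],-0.4,1],
    [[0.1,4.6,0],-0.4,1],
    [[0.1,4.6,0],0,1],
    [[0.1,4.6,0],0,1],
    [[0.1,4.6,0],0,1],
    [[0.1,4.6,0],0,1],
  ],
)

```text
time: 26.95
position: [0.5174, 0.0236, 0.1929]
tool_rot: [0.76, -0.649, -0.024, -0.018]
ft_force: [0.5, -0.4, -1.8]
grip_width: 0.0197
```

carry_out(
  steps=[
    [[0.1,4.6,0],0,1],
    [[0.1,4.6,0],0,1],
    [[0.1,4.6,0],0,1],
    [[0.1,4.6,0],0,1],
  ],
)

```text
time: 27.35
position: [0.5182, 0.2152, 0.1916]
tool_rot: [0.76, -0.649, -0.026, -0.016]
ft_force: [0.2, 0.3, -0.7]
grip_width: 0.02
```

```bash
python3 - <<'E'
from h import *
wait(4)
E
```

```text
t 27.55 p [0.5181 0.2143 0.1915] xang -80.87 tilt [-0.06   0.01  -0.998] w 0.0197 F [ 0.6  0.1 -1.4]
```

carry_out(
  steps=[
    [[0.5,4.2,0],0.7,1],
    [[0,0,-4],0,1],
    [[0,0,-3.5],0,1],
  ],
)

```text
time: 27.85
position: [0.5283, 0.2538, 0.1194]
tool_rot: [0.763, -0.645, -0.022, -0.02]
ft_force: [-0.4, 0.4, -2.9]
grip_width: 0.0196
```

```bash
python3 - <<'E'
from h import *
wait(4)
E
```

```text
t 28.05 p [0.5283 0.2536 0.1201] xang -80.51 tilt [-0.059 -0.    -0.998] w 0.0198 F [-0.   1.2 -1.2]
```

carry_out(
  steps=[
    [[-0.4,0.3,-1.2],0.4,1],
  ],
)

```text
time: 28.15
position: [0.5275, 0.2561, 0.1107]
tool_rot: [0.765, -0.644, -0.02, -0.022]
ft_force: [0.4, 1.2, -1.4]
grip_width: 0.0197
```

```bash
python3 - <<'E'
from h import *
wait(4)
E
```

```text
t 28.35 p [0.5243 0.2564 0.1087] xang -80.12 tilt [-0.059 -0.001 -0.998] w 0.0197 F [ 0.1 -0.3 -1.2]
```

carry_out(
  steps=[
    [[-0.1,0,-1.5],0,1],
    [[-0.2,0,-1.2],0,1],
    [[-0.2,0,-0.6],0,1],
  ],
)

```text
time: 28.65
position: [0.5219, 0.257, 0.0781]
tool_rot: [0.765, -0.643, -0.02, -0.023]
ft_force: [-1.1, 0.2, -0.8]
grip_width: 0.0201
```

```bash
python3 - <<'E'
from h import *
wait(3)
E
```

```text
t 28.8 p [0.5216 0.257  0.0783] xang -80.09 tilt [-0.06  -0.008 -0.998] w 0.0201 F [-1.   0.  -1.1]
```

carry_out(
  steps=[
    [[0,0,-0.4],0,1],
    [[0,0,-0.3],0,1],
  ],
)

```text
time: 29.0
position: [0.5227, 0.2574, 0.072]
tool_rot: [0.765, -0.643, -0.019, -0.024]
ft_force: [1.0, -0.0, 3.5]
grip_width: 0.0197
```

```bash
python3 - <<'E'
from h import *
wait(2)
E
```

```text
t 29.1 p [0.5228 0.2573 0.072 ] xang -80.08 tilt [-0.06  -0.011 -0.998] w 0.0199 F [ 0.6 -0.2 -0.6]
```

carry_out(
  steps=[
    [[0,0,-0.2],0,1],
    [[0,0,0],0,0.5],
  ],
)

```text
time: 29.3
position: [0.5238, 0.2576, 0.0721]
tool_rot: [0.765, -0.643, -0.019, -0.025]
ft_force: [0.4, 0.6, 0.0]
grip_width: 0.0228
```

```bash
python3 - <<'E'
from h import *
wait(8)
E
```

```text
t 29.7 p [0.5232 0.2574 0.0712] xang -80.07 tilt [-0.06  -0.012 -0.998] w 0.0425 F [0.5 0.4 0.2]
```

carry_out(
  steps=[
    [[0,0,4],0,0.5],
    [[0,0,4],0,0.5],
    [[0,0,4],0,0.5],
    [[-1,4.5,1],0,0.5],
    [[-1,4.5,1],0,0.5],
    [[-1,4.5,1],0,0.5],
    [[-1,4.5,0],0,0.5],
    [[-1,4.5,0],0,0.5],
    [[-1,4.5,0],0,0.5],
  ],
)

```text
time: 30.6
position: [0.4621, 0.5296, 0.2264]
tool_rot: [0.761, -0.648, -0.02, -0.023]
ft_force: [0.4, -0.0, 0.9]
grip_width: 0.0432
```

```bash
python3 - <<'E'
from h import *
wait(4); t=snap('top','t9.png'); s=snap('scene','s9.png')
a=cv2.resize(t['pixels'][176:266,115:260,::-1],(800,496),interpolation=cv2.INTER_CUBIC)
cv2.imwrite('pics/t9c.png',a)
cv2.imwrite('pics/s9c.png',cv2.resize(s['pixels'][95:215,220:350,::-1],None,fx=5,fy=5,interpolation=cv2.INTER_CUBIC))
E
```

```text
t 30.8 p [0.4616 0.5285 0.2254] xang -80.7 tilt [-0.059 -0.008 -0.998] w 0.0432 F [ 0.2 -0.2 -0.1]
```

View pics/t9c.png

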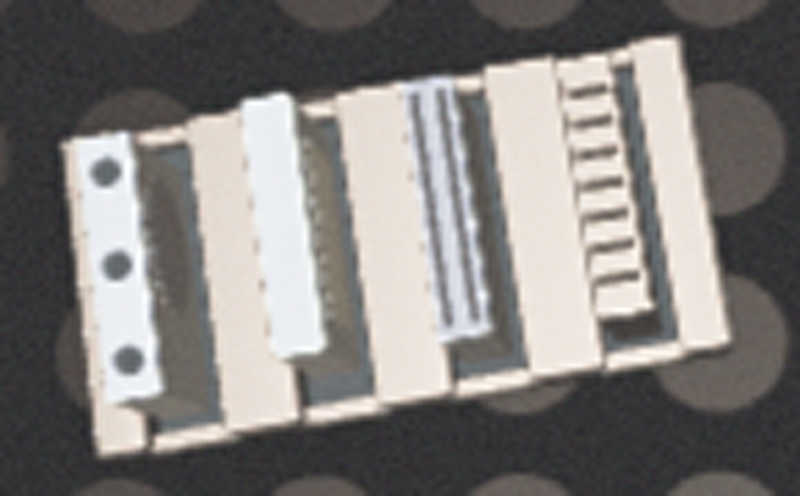

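View pics/s9c.png

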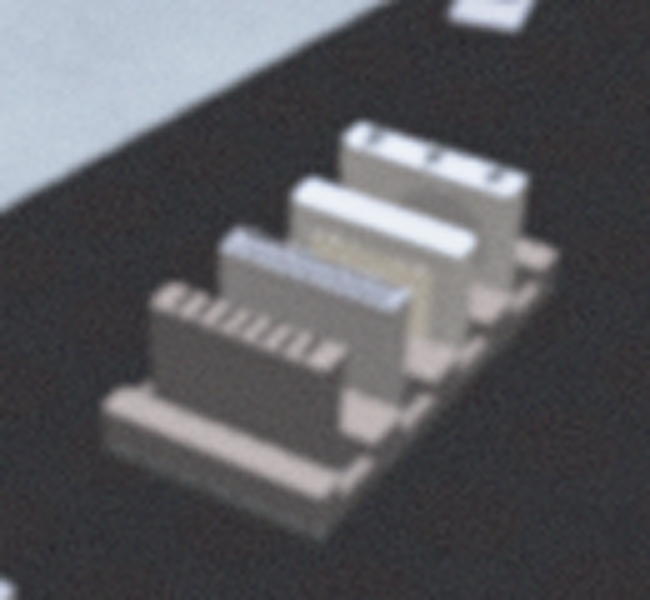

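```bash
python3 - <<'E'
from h import *
T=load('t9.png');S=load('s9.png')
t=lambda p:(np.array(p)+.5)/[800/145,496/90]-.5+[115,176]
s=lambda p:(np.array(p)+.5)/5-.5+[220,95]
D={'c':([(80,140),(130,132),(162,393),(108,403)],[(527,177),(511,197),(341,137),(361,121)]),
'a':([(241,101),(293,93),(327,348),(276,358)],[(476,236),(460,257),(292,192),(313,177)]),
'd':([(405,85),(452,78),(491,329),(443,341)],[(411,288),(390,309),(220,244),(238,228)]),
'b':([(557,67),(607,59),(653,312),(600,320)],[(346,345),(327,370),(153,300),(172,282)])}
a=np.radians(9.8);M=np.array([[np.cos(a),np.sin(a)],[-np.sin(a),np.cos(a)]])
for k,(p,r) in D.items():
    q,e,_=fit([(T,t(p)),(S,s(r))],.1,.02,[.53,.17,.08,.17]); print(k,'rack xy mm',(M@(q[:2]-[.5378,.1696])*1e3).round(1),'top z',q[2].round(4),'yaw',np.degrees(q[3]).round(1),e.round(2))
E
```

```text
c rack xy mm [-0.3 93.7] top z 0.0834 yaw 9.4 [0.4  0.77]
a rack xy mm [ 4.4 31.5] top z 0.0823 yaw 9.2 [0.58 0.69]
d rack xy mm [ -0.9 -29.9] top z 0.0833 yaw 9.7 [0.73 0.55]
b rack xy mm [ -3.7 -88.3] top z 0.0822 yaw 10.0 [0.78 1.06]
```

```bash
python3 - <<'E'
from h import *
print(robot.hand_in()); st()
E
```

```text
the job is handed in; nothing more can be done
None
the job is handed in; nothing more can be done
```

I moved all four drives into the new rack in mirrored order and handed the job in at about 31 s of robot time, well under the 115 s limit. From the left, the old rack read b, d, a, c; the new rack now reads c, a, d, b.

My last two-camera check, just before handing in, showed each drive well inside the limits of 10 mm across, 15 mm along and 4 mm in height:

| Drive | Off the groove's middle, across (mm) | Off the groove's middle, along (mm) | Top height (mm, expected 84) |
|---|---|---|---|
| c | 3.7 | 0.3 | 83.4 |
| a | 1.5 | 4.4 | 82.3 |
| d | 0.1 | 0.9 | 83.3 |
| b | 1.7 | 3.7 | 82.2 |

All four looked upright, and the gripper was clear of everything. The highest contact force I read while setting a drive down was about 27 N.

- **Tool lean:** the tool drifted up to about 0.09 rad off vertical during the job. I turned it half round in an attempt to cancel this, and that did not help. After that I let the arm settle between short moves.
- **Drives a and c:** these were set down with the gripper leaning about 0.06 rad across the groove. In the final pictures they stood upright after release.

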